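# Test-fit the battery cap of a roadside warning lamp

## Task

Lever the battery cover of the warning lamp open with the thin pry blade (not with the fingers) until it falls back fully open, and lay the blade flat on the tabletop again. Then put the bayonet cap straight down into the lamp's socket until its flange seats, twist it clockwise only as far as the green test mark, halfway to the lock click and never into the click, and finish there: still gripping the cap and holding it at the green mark against its return spring. Leave the other things on the table where they are.

Things in the scene. Friction and masses are not known exactly. Their poses are not given: they have to be found in the camera images.
- lamp: orange warning lamp on a dark steel stand (110 x 200 x 10 mm), fixed to the table. Origin on the table under the axis of the round battery socket, z up. Body x -50..46, y -52..116 mm; top face round the socket at z = 65 mm. Amber dome 56 mm wide, top at z = 90 mm, at y = 84 mm
- pry_slot (a point): middle of the mouth of the pry slot under the cover's front edge, at lamp x = -50, y = 0, z = 60.5 mm. The slot is open to the lamp's -x, 12 mm deep (to x = -38), 9 mm high (z 56 to 65 mm, its roof is the cover's underside) and 92 mm wide along y
- socket (a point): centre of the socket's mouth on the lamp's top face (z = 65 mm), covered while the cover is shut. Bore 39 mm wide with two lug notches, 12 mm wide and 53 mm across, at lamp +x and -x, marked by white lines on the top face. Below the 10 mm lip the lugs turn clockwise seen from above only; a stop blocks the other way
- test_mark (a point): one of two green lines on the top face, 37.5 mm from the socket axis, 45 degrees clockwise (from above) of the white ones: the test position for the bar's ends. A return spring, met 12 degrees after the white lines, turns the cap back with 0.03 N m, rising to about 0.055 N m here: let go, the cap springs back
- lock_mark (a point): one of two red lines on the top face, 88 degrees clockwise of the white ones: the lock. A sprung pawl begins to resist about 68 degrees past the white lines and snaps in behind the lug at about 100 degrees
- cover (a joint): orange cover plate (94 x 92 x 4 mm, 50 g) over the socket, hinged at the lamp's far side (+x of the lamp), front edge lifting up. rad: 0 shut, 2.3 fully open (leaning back, against a stop). Light hinge: it falls shut below upright (1.57) and falls open beyond it
- cover_hinge (a point): midpoint of the cover's hinge line, which runs along the lamp's y, at lamp x = 44, z = 66 mm
- cover_lip (a point): middle of the cover's front edge, on its underside, 94 mm from the hinge line; moves with the cover
- cap: black bayonet cap with a blue grip bar, about 70 g, standing on its plug. Origin at the centre of the plug's underside, z up. Plug 36 mm wide, tapered foot, z 0..22 mm; lugs 7 mm wide, 48 mm across, at +x and -x, z 5..10; flange 60 mm wide, z 22..27. Seated, the flange rests on the lamp's top, origin 43 mm above the lamp's. Half-turn symmetric
- cap_bar (a point): centre of the blue grip bar, on the cap's axis 42 mm above its underside. Bar 46 mm long along the cap's x (in line with the lugs), 14 mm wide, 30 mm high (cap z 27..57), white line along its top
- pry: pry blade lying flat on the table, 80 g: red handle 90 x 16 x 20 mm and, from its +x end, a flat steel blade 75 mm long, 20 mm wide, 2.5 mm thick at mid height (z = 10 mm). Origin under the handle's centre; x points to the blade's tip, z up. Balance point about 23 mm ahead of the origin
- pry_tip (a point): middle of the blade's end edge, at 120 mm along the tool's x and 10 mm above its underside
- leaflets: bystander: teal stack of leaflets, 75 x 105 x 48 mm; origin under its centre; leave it alone
- mug: bystander: white ceramic mug, 76 mm wide, 90 mm tall, handle at its +y; origin under its centre; leave it alone
- gel: bystander: clear hand-gel bottle, 64 mm wide, 160 mm tall; origin under its centre; leave it alone
- cone: bystander: small orange and white traffic cone, base 85 mm square, 113 mm tall; origin under its centre; leave it alone
- cell: bystander: green and copper battery cell standing upright, 33 mm wide, 59 mm tall; origin under its centre; leave it alone
- tape: bystander: roll of yellow tape lying flat, 80 mm wide, 24 mm tall; origin under its centre; leave it alone
Things that resemble listed ones, but are neither listed nor needed, are in the scene too. Of the things shaped like the cap, the black one is meant.

How it is judged (in metres and radians):
On the way, in this order (a step that is already met when the one before it is completed fails the run):
1. the cover is being lifted by the blade (value of joint cover above 0.2 rad and contact force between pry and cover above 0.05 N), for 0.05 s.
2. the cover lies fully open (value of joint cover above 1.8 rad), for 0.2 s.
3. the cap sits in the socket, lugs in the notches, not yet twisted (horizontal distance between cap and lamp below 0.004 m and z of cap in the frame of lamp below 0.0465 m and angle between cap's own z axis and vertical below 0.1 rad and angle between the x axis of cap and the x axis of lamp, either way round below 0.35 rad), for 0.05 s.
At the end, for the whole second after the job is handed in: Cap in the socket (within 4 mm of the axis, seated within 3.5 mm, upright), bar at the green mark (45 degrees, about 10 either way), still, gripped with over 1 N; cover fully open (over 1.8 rad); blade flat and still on the tabletop, untouched (horizontal distance between cap and lamp below 0.004 m and z of cap in the frame of lamp between 0.0405 and 0.0465 m and angle between cap's own z axis and vertical below 0.1 rad and angle between the x axis of cap and the x axis of lamp, either way round between 0.6 and 0.97 rad and angular speed of cap below 0.2 rad/s and contact force between the fingers and cap above 1 N and value of joint cover above 1.8 rad and height (world z) of pry below 0.012 m and angle between pry's own z axis and vertical below 0.15 rad and contact force between each of the arm, the fingers and pry below 0.1 N and linear speed of pry below 0.02 m/s); the arm keeps its last pose, push and grip.
It fails at once if the cover is pushed by the hand or arm (contact force between any of the fingers, the arm and cover above 2 N).
It fails at once if the cap is twisted on into the lock click (horizontal distance between cap and lamp below 0.004 m and z of cap in the frame of lamp below 0.0465 m and angle between cap's own z axis and vertical below 0.1 rad and angle between the x axis of cap and the x axis of lamp, either way round above 1.25 rad).
It fails at once if a bystander is moved by over 30 mm (distance of any of leaflets, mug, gel, cone, cell, tape from where it was at the start of the episode above 0.03 m).
It also fails if it takes over 72 s, if anything falls off the work surface, if the arm or the gripper's body presses on something with over 40 N, if the wrist force passes 120 N, or if a joint passes its speed limit or range.

## Robot

A 6-joint arm with a two-finger parallel gripper is mounted at the origin on the work surface. World frame = base frame: x ahead of the robot, y to its left, z up, the work surface at z = 0. Lengths are in m, angles in degrees, forces in N, time in s.
With the tool pointing down it reaches from about 0.325 to 0.775 m from the base axis. Payload 5.5 kg.
Tool frame: the origin (TCP) lies at the centre of the arm's flange, where the gripper is bolted on; the fingertips stand 182 mm ahead of it and the grasp point (between the pads) lies 163 mm ahead of it; z points along the fingers, y is the direction in which the jaws open and shut (so a half turn about z gives the same grasp; the last joint's range is limited). The gripper opens to 88 mm and grips with 3 to 60 N. Pads are 20 mm wide; open, the fingers measure 115 mm over their backs; the gripper's body (75 mm by 178 mm) begins 61 mm behind the grasp point.
Start: joints at [-66.331, 5.22, 70.514, -0, 104.267, -3.249], TCP at [0.272, -0.535, 0.405] pointing down, gripper open.
Joint ranges: [-164.24, 164.24], [-49.07, 125.15], [9.68, 141.18], [-86.29, 266.29], [3.28, 154.24], [-151.56, 151.56]. Speed limits (degrees/s): [147.25, 147.25, 172.46, 180, 180, 180].

## Interface

Orientations are given as [roll, pitch, yaw] about the fixed x, y, z axes, in that order (R = Rz(yaw) Ry(pitch) Rx(roll)).
In Python, from station import r gives the robot as it stands. The module is installed in compiled form; this text tells all that it offers. Calls block until the motion is done:
- r.reach(position, orientation): joint-space move of the TCP to a pose.
- r.servo_line(position, rotation=None, speed=0.15): straight line of the TCP; rotation=None keeps the orientation; speed is the mean speed in m/s.
- r.move_joints(angles): joint-space move.
- r.let_go() and r.grab(squeeze=None): open the fingers fully, or close them until they stop; squeeze is the grip in N (None keeps the last).
- r.wait(seconds).
- r.inverse_kinematics(position, orientation): joint angles nearest the present ones, or None.
- r.sense(): the state.
- r.snapshot(name): name is "side" or "top"; returns a dict with "frame" (420x560x3 uint8, red, green, blue), "fx", "fy", "cx", "cy" (pixels), "dist_coeffs" ([k1, k2, p1, p2, k3] as OpenCV has them; the pictures are not rectified), "R" (3x3) and "t" (3): a world point X has camera coordinates R X + t. Camera axes: x right, y down, z forward; pixel columns grow to the right and rows downward; lengths in m; the calibration is good to about 2 mm. A picture is of the moment at which its call begins. There is no depth.
A pose or a line that the arm cannot do raises r.IKError and nothing moves.
- r.hand_in(): hands the job in, once; it reports no verdict.
The state is a dict: "clock": time; "joints": joint angles; "joint_vel": joint speeds; "joint_torque": joint torques, N m; "tcp_pos": TCP position; "orientation": TCP orientation; "contact_force": force on the tool from outside, world axes, zero at the start; "torque": the same for the moment, N m; "opening": finger opening in m.
Only numpy, scipy, OpenCV 4.12 (cv2) and the standard library are available. Lean on these libraries where they do the work, as an engineer would, in place of code of your own. Each camera call takes 0.05 s, during which the arm holds its last target.

## Working session

There is one attempt and no reset: what is moved stays moved. The work goes in short steps, each a Python script; the robot and the scene stay as the last script left them, time stands still between calls to the robot, and variables do not carry over. Pictures are saved under pics/ and viewed, and the job is handed in when it is done.

```bash
mkdir -p pics; ls
cat > h.py <<'E'
import numpy as np, cv2
from station import r
def snap(name,fn):
    s=r.snapshot(name); cv2.imwrite('pics/'+fn,cv2.cvtColor(s['frame'],cv2.COLOR_RGB2BGR)); return s
E
python3 - <<'E'
from h import *
import pickle
for n in('top','side'):
    s=snap(n,n+'0.png'); pickle.dump(s,open(n+'0.pkl','wb'))
    print(n,s['fx'],s['fy'],s['cx'],s['cy'],s['dist_coeffs'],-np.array(s['R']).T@s['t'],np.array(s['R']).round(3).tolist())
print(r.sense())
E
```

```text
pics
top 518.5488224854519 518.5488224854519 287.7107484729723 214.8592209602895 [0.03713969 0.         0.         0.         0.        ] [ 0.483498   -0.04400877  1.29121696] [[0.003, -1.0, -0.014], [-0.997, -0.002, -0.077], [0.077, 0.014, -0.997]]
side 426.68398656814264 426.68398656814264 282.56790271295534 211.88873876122597 [-0.03767026  0.          0.          0.          0.        ] [0.1830749  0.69034474 0.58279448] [[-0.875, -0.484, -0.002], [-0.246, 0.449, -0.859], [0.416, -0.751, -0.512]]
{'clock': 0.1, 'joints': array([-6.63309251e+01,  5.25996363e+00,  7.05736114e+01, -7.85057127e-04,
        1.04267291e+02, -3.24773022e+00]), 'joint_vel': array([ 0.00739112, -0.22855359, -0.21570986,  0.08278805,  0.09230049,
       -0.03104166]), 'joint_torque': array([ 3.05217465e-03, -4.47859061e+01, -4.07568347e+01,  7.02069397e-02,
        2.84539053e-02, -1.31602728e-04]), 'tcp_pos': array([ 0.27164627, -0.5350494 ,  0.40362095]), 'orientation': array([-1.79899252e+02, -4.95444848e-03,  2.69166080e+01]), 'contact_force': array([0.36892653, 0.04691229, 0.21108345]), 'torque': array([-0.02681493,  0.00413783, -0.00062803]), 'opening': 0.0879442760846783}
```

View pics/top0.png

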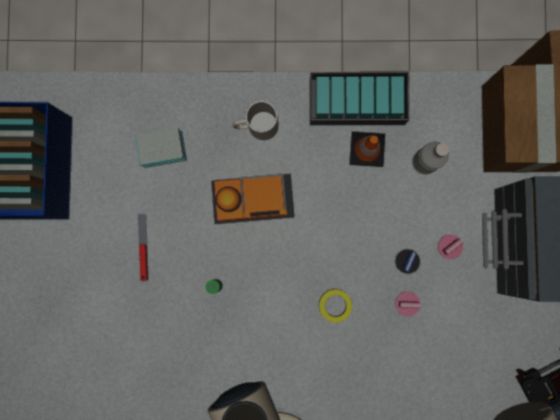

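View pics/side0.png

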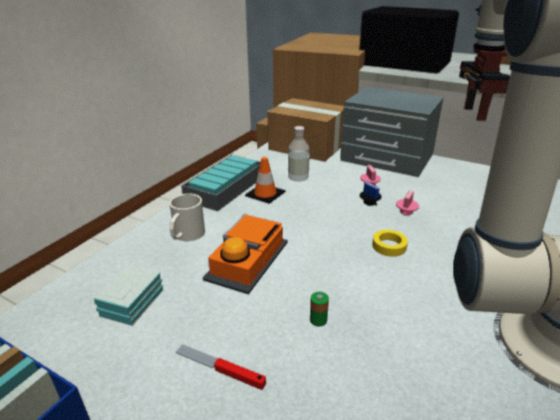

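Run:
```python
import cv2,numpy as np
t=cv2.imread('pics/top0.png'); s=cv2.imread('pics/side0.png')
a=cv2.resize(t[160:235,195:310],None,fx=5,fy=5,interpolation=cv2.INTER_CUBIC)
cv2.imwrite('pics/z1.png',cv2.convertScaleAbs(a,alpha=1.5))
a=cv2.resize(t[205:325,375:475],None,fx=5,fy=5,interpolation=cv2.INTER_CUBIC)
b=cv2.resize(t[205:290,120:170],None,fx=6,fy=6,interpolation=cv2.INTER_CUBIC)
H=max(a.shape[0],b.shape[0]);o=np.zeros((H,a.shape[1]+b.shape[1],3),np.uint8);o[:a.shape[0],:a.shape[1]]=a;o[:b.shape[0],a.shape[1]:]=b
cv2.imwrite('pics/z2.png',cv2.convertScaleAbs(o,alpha=1.5)[:600,:800])
a=cv2.resize(s[205:295,195:300],None,fx=6,fy=6,interpolation=cv2.INTER_CUBIC)
cv2.imwrite('pics/z3.png',a)
```

```text
(no output)
```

View pics/z1.png

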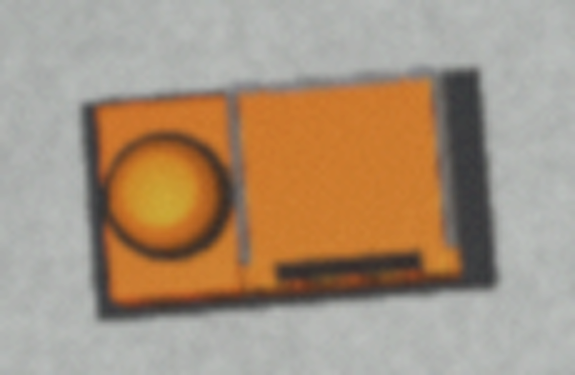

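View pics/z2.png

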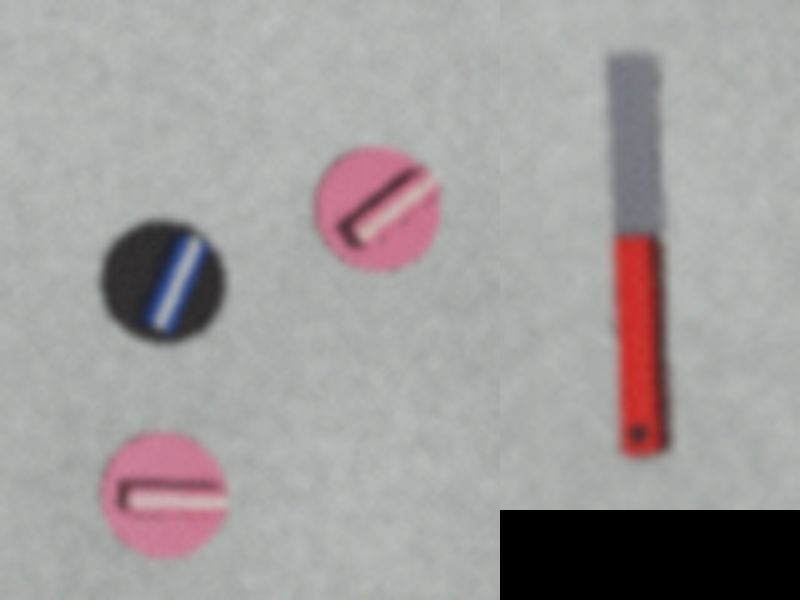

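View pics/z3.png

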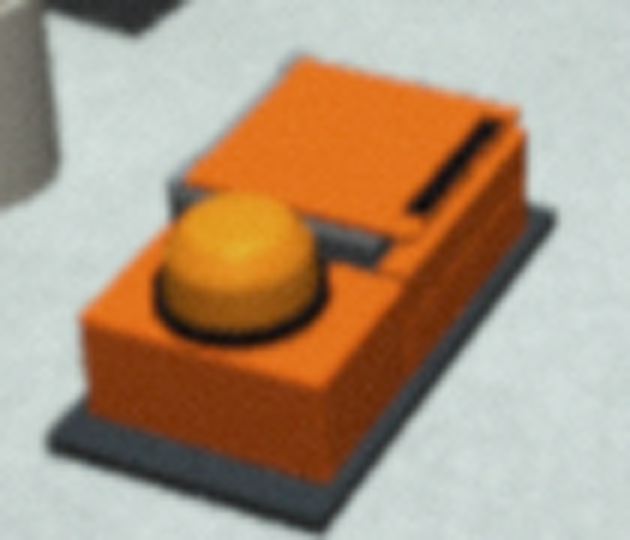

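```bash
cat >> h.py <<'E'
def ray(s,uv):
    K=np.array([[s['fx'],0,s['cx']],[0,s['fy'],s['cy']],[0,0,1]])
    p=cv2.undistortPoints(np.array(uv,float).reshape(-1,1,2),K,np.array(s['dist_coeffs'],float)).reshape(-1,2)
    R=np.array(s['R']);t=np.array(s['t'])
    d=np.c_[p,np.ones(len(p))]@R
    return -R.T@t,d
def onz(s,uv,z):
    c,d=ray(s,uv); return c+d*((z-c[2])/d[:,2])[:,None]
def proj(s,X):
    K=np.array([[s['fx'],0,s['cx']],[0,s['fy'],s['cy']],[0,0,1]])
    rv,_=cv2.Rodrigues(np.array(s['R']))
    return cv2.projectPoints(np.array(X,float).reshape(-1,1,3),rv,np.array(s['t'],float),K,np.array(s['dist_coeffs'],float))[0].reshape(-1,2)
def tri(s1,uv1,s2,uv2):
    c1,d1=ray(s1,[uv1]);c2,d2=ray(s2,[uv2]);d1=d1[0]/np.linalg.norm(d1);d2=d2[0]/np.linalg.norm(d2)
    A=np.c_[d1,-d2];k=np.linalg.lstsq(A,c2-c1,rcond=None)[0]
    a=c1+k[0]*d1;b=c2+k[1]*d2
    return (a+b)/2,np.linalg.norm(a-b)
def hsv(s): return cv2.cvtColor(s['frame'],cv2.COLOR_RGB2HSV)
def blobs(m,minA=20):
    n,l,st,c=cv2.connectedComponentsWithStats(m.astype(np.uint8))
    return [(st[i,4],c[i],l==i) for i in range(1,n) if st[i,4]>=minA]
def mpts(m):
    y,x=np.nonzero(m);return np.c_[x,y].astype(float)
E
python3 - <<'E'
from h import *
import pickle
T=pickle.load(open('top0.pkl','rb'));S=pickle.load(open('side0.pkl','rb'))
z1=lambda u,v:((u+.5)/5-.5+195,(v+.5)/5-.5+160)
z3=lambda u,v:((u+.5)/6-.5+195,(v+.5)/6-.5+205)
# top view lamp points
P={'body+x+y':(97,103,.065),'body-x+y':(112,303,.065),'stand+y+x':(84,103,.01),'stand+y-x':(100,318,.01),'stand-y+x':(478,70,.01),'stand-y-x':(496,285,.01),
 'cov+x+y':(239,95,.069),'cov+x-y':(434,77,.069),'cov-x-y':(448,262,.069),'dome':(168,196,.065)}
for k,(u,v,z) in P.items(): print(k,onz(T,[z1(u,v)],z)[0].round(4))
Q={'body+x+y':(85,320,.065),'body-x+y':(325,387,.065),'cov+x-y':(300,60,.069),'cov-x-y':(518,110,.069),'stand-x+y':(322,530,.01),'stand-x-y':(555,213,.01),'stand+x+y':(50,440,.01)}
# note: side view
for k,(u,v,z) in Q.items(): print('side',k,onz(S,[z3(u,v)],z)[0].round(4))
h=hsv(T)
H,Sa,V=[h[...,i].astype(int) for i in range(3)]
red=((H<6)|(H>174))&(Sa>150)&(V>80)
for a,c,m in blobs(red): print('red',a,c.round(1),onz(T,[c],.02)[0].round(4), cv2.minAreaRect(mpts(m).astype(np.float32)))
blue=(H>100)&(H<130)&(Sa>100)&(V>50)
for a,c,m in blobs(blue,8): print('blue',a,c.round(1),onz(T,[c],.057)[0].round(4))
dark=(V<60)
for a,c,m in blobs(dark[230:290,380:440]): print('dark',a,c+[380,230])
E
```

```text
body+x+y [0.6608 0.1492 0.065 ]
body-x+y [0.5651 0.1408 0.065 ]
stand+y+x [0.6688 0.1643 0.01  ]
stand+y-x [0.5613 0.1549 0.01  ]
stand-y+x [ 0.6855 -0.0322  0.01  ]
stand-y-x [ 0.578  -0.0413  0.01  ]
cov+x+y [0.6641 0.081  0.069 ]
cov+x-y [ 0.6728 -0.0118  0.069 ]
cov-x-y [ 0.5846 -0.0187  0.069 ]
dome [0.6162 0.1148 0.065 ]
side body+x+y [0.6469 0.16   0.065 ]
side body-x+y [0.5569 0.1514 0.065 ]
side cov+x-y [ 0.6725 -0.0104  0.069 ]
side cov-x-y [ 0.5806 -0.0193  0.069 ]
side stand-x+y [0.5564 0.1585 0.01  ]
side stand-x-y [ 0.5766 -0.0416  0.01  ]
side stand+x+y [0.6645 0.1651 0.01  ]
red 195 [142.7 261.7] [0.4663 0.3277 0.02  ] ((142.65972900390625, 261.99359130859375), (34.17267608642578, 5.715429782867432), 87.70938873291016)
blue 601 [ 30.3 179.1] [0.6637 0.5899 0.057 ]
blue 36 [407.7 260.4] [ 0.4714 -0.3101  0.057 ]
blue 30 [411.9 262.9] [ 0.4657 -0.3199  0.057 ]
dark 319 [406.10971787 260.99373041]
```

Run:
```python
from h import *
import pickle
T=pickle.load(open('top0.pkl','rb'));S=pickle.load(open('side0.pkl','rb'))
h=hsv(T);H,Sa,V=[h[...,i].astype(int) for i in range(3)]
red=((H<6)|(H>174))&(Sa>150)&(V>80)
m=max(blobs(red),key=lambda b:b[0])[2]
W=onz(T,mpts(m),.02)[:,:2]; 
print('handle ext x',W[:,0].min(),W[:,0].max(), 'c',W.mean(0)); u,s,v=np.linalg.svd(W-W.mean(0)); print('dir',v[0],np.degrees(np.arctan2(v[0][1],v[0][0])))
z2=lambda u,v:((u-500+.5)/6-.5+120,(v+.5)/6-.5+205)
for n,p,z in(('tip',(634,54),.01),('tipL',(609,54),.01),('tipR',(658,54),.01),('junc',(636,233),.02),('end',(641,455),.02)): print(n,onz(T,[z2(*p)],z)[0].round(4))
h=hsv(S);H,Sa,V=[h[...,i].astype(int) for i in range(3)]
red=((H<6)|(H>174))&(Sa>150)&(V>80)
for a,c,m in blobs(red,60):
    print('side red',a,c,onz(S,[c],.012)[0].round(4))
# cap: dark flange circle at z=.027 and white line
z=lambda u,v:((u+.5)/5-.5+375,(v+.5)/5-.5+205)
for n,p,zz in(('flange c',(163,281),.027),('line a',(194,244),.057),('line b',(160,326),.057)): print(n,onz(T,[z(*p)],zz)[0].round(4))
```

```text
handle ext x 0.42428495340301453 0.5069785297546718 c [0.46635132 0.3277329 ]
dir [-0.99768607 -0.06798894] -176.10151329739915
tip [0.585  0.3356 0.01  ]
tipL [0.585  0.3459 0.01  ]
tipR [0.585  0.3256 0.01  ]
junc [0.5108 0.33   0.02  ]
end [0.4209 0.3256 0.02  ]
side red 643 [239.81648523 373.09797823] [0.463  0.3281 0.012 ]
flange c [ 0.4702 -0.3154  0.027 ]
line a [ 0.4879 -0.3238  0.057 ]
line b [ 0.4494 -0.3072  0.057 ]
```

Run:
```python
import cv2
s=cv2.imread('pics/side0.png')
a=cv2.resize(s[150:230,340:430],None,fx=7,fy=7,interpolation=cv2.INTER_CUBIC)
cv2.imwrite('pics/z4.png',a)
```

```text
(no output)
```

View pics/z4.png

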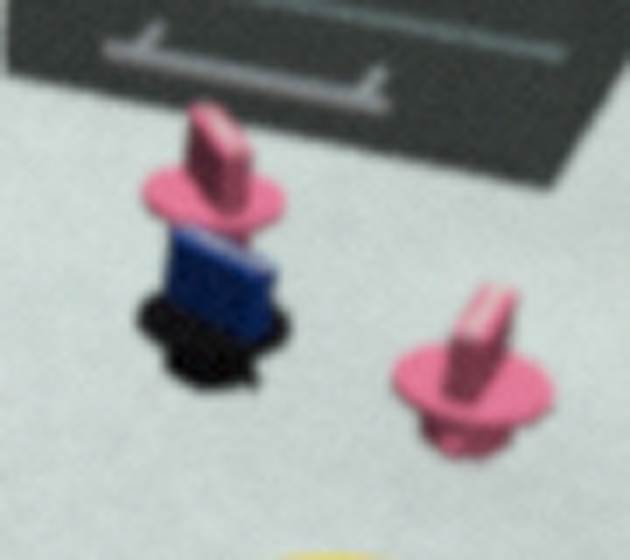

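Run:
```python
from h import *
yaw=-176.5
g=[0.4778,0.329]
r.reach([*g,0.33],[180,0,yaw]); print(r.sense()['clock'])
r.servo_line([*g,0.1855],speed=0.12)
s=r.sense(); print(s['tcp_pos'],s['orientation'],s['contact_force'],s['clock'])
r.grab(40); s=r.sense(); print(s['opening'],s['tcp_pos'],s['contact_force'])
r.servo_line([*g,0.30],speed=0.1)
s=r.sense(); print(s['opening'],s['tcp_pos'],s['contact_force'],s['torque'],s['clock'])
snap('side','s1.png');snap('top','t1.png')
```

```text
3.225
[0.47812057 0.32920602 0.18660662] [ 1.79951876e+02  9.38590345e-02 -1.76498455e+02] [ 0.50391866 -1.04942683  0.84091361] 4.575
0.015820316986987177 [0.47779432 0.32903383 0.18551329] [-0.6276988   0.25028003  0.38982747]
0.015196181514682138 [0.47769492 0.32890942 0.29888539] [ 0.06238445 -0.52934489 -1.1296918 ] [ 0.0665031  -0.14048633 -0.01770998] 6.9667
```

View pics/s1.png

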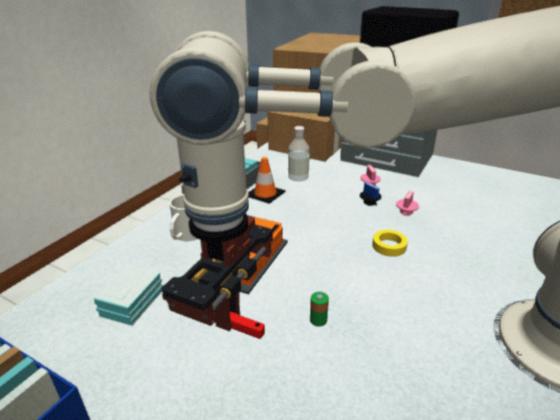

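View pics/t1.png

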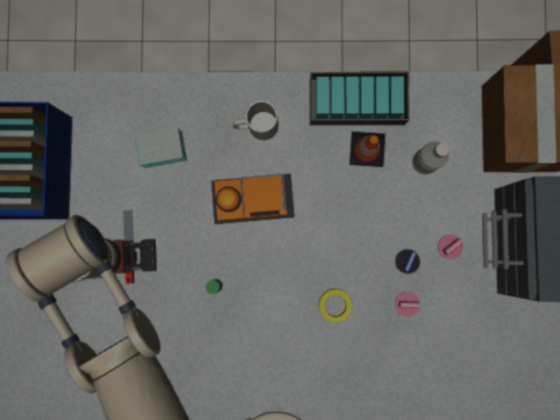

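```bash
cat >> h.py <<'E'
L0=np.array([0.625,0.030]);LY=5.2
ex=np.array([np.cos(np.radians(LY)),np.sin(np.radians(LY))]);ey=np.array([-ex[1],ex[0]])
def lam(x,y): return L0+ex*x+ey*y
OFF=[0.108,0.1755]
def tip(x,z,y=0.):
    p=lam(x,y)-ex*OFF[0]; return [p[0],p[1],z+OFF[1]]
OR=[180,0,LY-180]
def st(*k):
    s=r.sense(); print({q:np.round(s[q],4).tolist() for q in ('tcp_pos','contact_force','torque','opening','clock')+k})
    return s
E
python3 - <<'E'
from h import *
r.reach(tip(-0.10,0.14),OR); st('orientation')
r.servo_line(tip(-0.085,0.0605),OR,speed=0.12); r.wait(0.3);st('orientation')
import pickle
for n in('top','side'):
    s=snap(n,n+'2.png'); pickle.dump(s,open(n+'2.pkl','wb'))
    im=cv2.imread('pics/%s2.png'%n)
    for c in [(-.085,.0605),(-.05,.0605)]:
        X=[*lam(c[0],0),c[1]]; print(n,proj(s,[X]))
    x0,y0=proj(s,[[*lam(-.085,0),.06]])[0].astype(int)
    cv2.imwrite('pics/%s2z.png'%n,cv2.resize(im[y0-50:y0+50,x0-65:x0+65],None,fx=6,fy=6,interpolation=cv2.INTER_CUBIC)); print(x0-65,y0-50)
E
```

```text
{'tcp_pos': [0.4181, 0.0116, 0.3156], 'contact_force': [0.3761, 0.108, -1.3244], 'torque': [0.081, -0.1134, 0.0198], 'opening': 0.0157, 'clock': 8.3, 'orientation': [179.979, 0.0179, -174.7673]}
{'tcp_pos': [0.4329, 0.0125, 0.2367], 'contact_force': [0.0258, 0.0453, -1.2443], 'torque': [0.085, -0.1397, -0.0385], 'opening': 0.0159, 'clock': 9.425, 'orientation': [-179.9898, 0.0687, -174.8075]}
top [[266.9549704  230.81594584]]
top [[265.70695708 216.18510986]]
201 180
side [[287.86602484 240.12269825]]
side [[273.10077857 236.47719268]]
222 190
```

View pics/top2z.png

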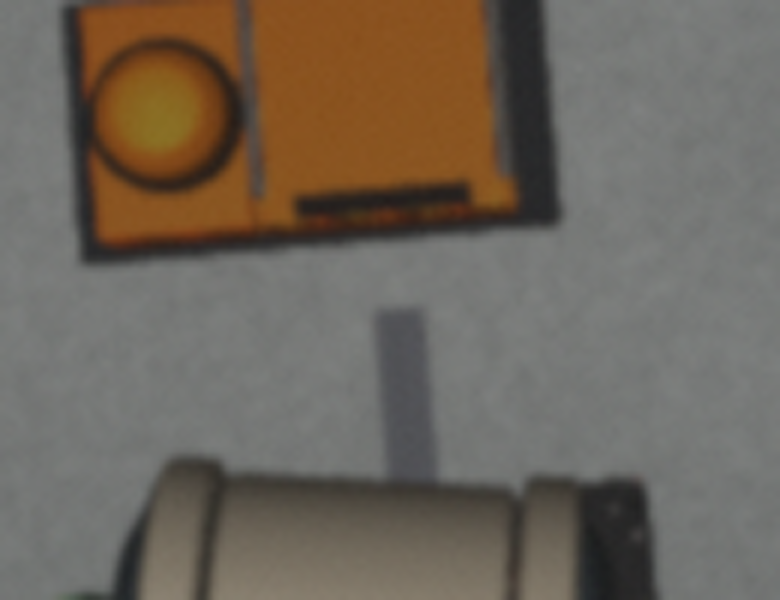

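View pics/side2z.png

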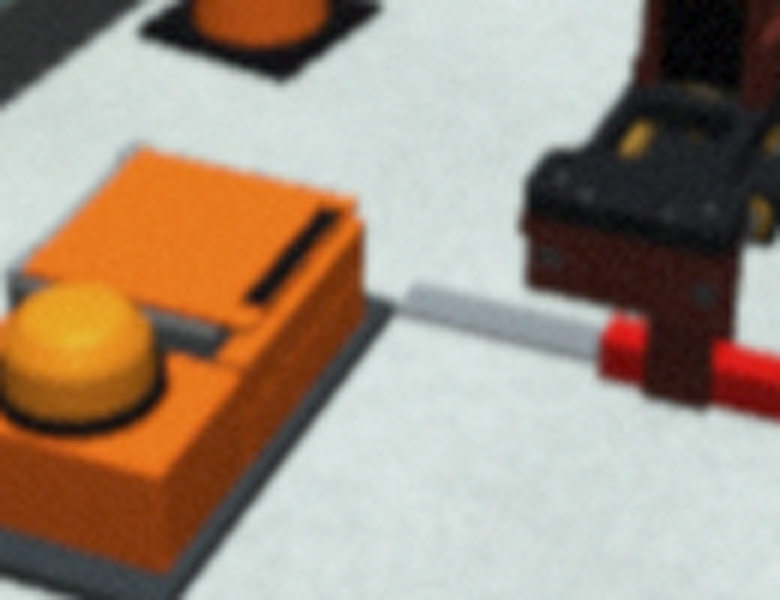

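Run:
```python
from h import *
import pickle
T=pickle.load(open('top2.pkl','rb'));S=pickle.load(open('side2.pkl','rb'))
t=lambda u,v:((u+.5)/6-.5+201,(v+.5)/6-.5+180)
s=lambda u,v:((u+.5)/6-.5+222,(v+.5)/6-.5+190)
# tip corners: top left (376,312) right (424,310); side: +y corner (near,left-low) (393,306), -y corner (420,284)
for n,a,b in(('+y',(376,313),(395,308)),('-y',(423,309),(418,284))):
    X,e=tri(T,t(*a),S,s(*b)); d=X[:2]-L0; print(n,X.round(4),e.round(4),'lamp',(d@ex).round(4),(d@ey).round(4))
# cover corner -x-y top, z=.069
X,e=tri(T,t(519,206),S,s(356,203)); d=X[:2]-L0; print('cov',X.round(4),e.round(4),(d@ex).round(4),(d@ey).round(4))
```

```text
+y [0.5375 0.0306 0.0645] 0.001 lamp -0.0871 0.0086
-y [0.5387 0.0119 0.0633] 0.0019 lamp -0.0876 -0.0102
cov [ 0.5818 -0.0248  0.0641] 0.0032 -0.0479 -0.0506
```

```bash
sed -i 's/^OFF=.*/OFF=[0.1055,0.1730]/' h.py
python3 - <<'E'
from h import *
r.servo_line(tip(-0.085,0.0605),OR,speed=0.1)
for x in (-0.058,-0.050,-0.045,-0.041):
    r.servo_line(tip(x,0.0605),OR,speed=0.06); s=st()
    if np.linalg.norm(s['contact_force'][:2])>3: print('STOP');break
import pickle
for n in('side','top'):
    s=snap(n,n+'3.png'); pickle.dump(s,open(n+'3.pkl','wb'))
    im=cv2.imread('pics/%s3.png'%n)
    x0,y0=proj(s,[[*lam(-.05,0),.06]])[0].astype(int)
    cv2.imwrite('pics/%s3z.png'%n,cv2.resize(im[y0-50:y0+50,x0-65:x0+65],None,fx=6,fy=6,interpolation=cv2.INTER_CUBIC)); print(x0-65,y0-50)
E
```

```text
{'tcp_pos': [0.4622, 0.0152, 0.2333], 'contact_force': [0.4399, -0.7509, -0.706], 'torque': [0.0236, -0.1234, -0.013], 'opening': 0.0159, 'clock': 10.375}
{'tcp_pos': [0.4701, 0.0159, 0.2335], 'contact_force': [1.0696, -0.9418, -0.3487], 'torque': [0.0693, -0.1295, 0.0208], 'opening': 0.0158, 'clock': 10.6583}
{'tcp_pos': [0.4752, 0.0164, 0.2335], 'contact_force': [-0.6066, -0.977, -0.2555], 'torque': [0.0282, -0.0911, -0.0493], 'opening': 0.0157, 'clock': 10.9083}
{'tcp_pos': [0.4792, 0.0167, 0.2335], 'contact_force': [-0.8165, 0.6198, -1.3123], 'torque': [0.0361, -0.117, -0.0106], 'opening': 0.0154, 'clock': 11.1583}
208 186
200 166
```

View pics/side3z.png

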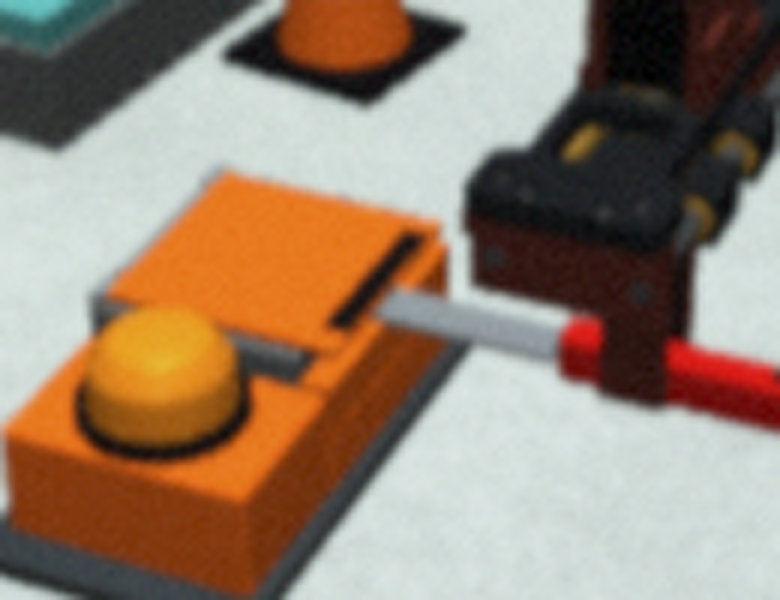

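```bash
cat >> h.py <<'E'
def arc(deg,rho):
    a=np.radians(deg); d=.001
    return tip(0.044-rho*np.cos(a)-d*np.sin(a), 0.066+rho*np.sin(a)-d*np.cos(a)-0.00125)
E
python3 - <<'E'
from h import *
for d,rho in ((4,.085),(8,.085),(14,.084),(20,.083),(28,.082),(36,.08)):
    r.servo_line(arc(d,rho),OR,speed=0.06); s=st()
r.wait(0.1)
snap('side','s4.png')
snap('top','t4.png')
E
```

```text
{'tcp_pos': [0.4794, 0.0167, 0.2435], 'contact_force': [0.2809, -0.8562, -0.9904], 'torque': [0.0565, -0.0771, -0.0451], 'opening': 0.016, 'clock': 11.5583}
{'tcp_pos': [0.4799, 0.0168, 0.2492], 'contact_force': [-0.0543, -0.3765, -0.8922], 'torque': [0.0274, -0.1064, 0.0318], 'opening': 0.0153, 'clock': 11.8083}
{'tcp_pos': [0.4826, 0.017, 0.2577], 'contact_force': [0.0781, 0.0334, -1.0383], 'torque': [0.112, -0.0994, -0.0378], 'opening': 0.0155, 'clock': 12.1083}
{'tcp_pos': [0.486, 0.0173, 0.2658], 'contact_force': [-0.5095, -0.8119, -0.9908], 'torque': [0.0998, -0.1005, 0.0025], 'opening': 0.0158, 'clock': 12.4083}
{'tcp_pos': [0.4915, 0.0178, 0.276], 'contact_force': [0.4644, 0.1906, -0.7217], 'torque': [0.0776, -0.0772, -0.0712], 'opening': 0.0156, 'clock': 12.75}
{'tcp_pos': [0.499, 0.0185, 0.2844], 'contact_force': [-0.2142, -0.6401, -0.9774], 'torque': [0.0457, -0.0595, -0.0203], 'opening': 0.0158, 'clock': 13.0917}
```

View pics/s4.png

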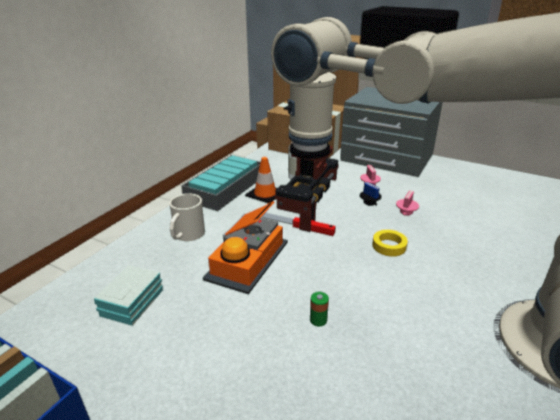

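Run:
```python
from h import *
for d,rho in ((46,.079),(56,.078),(66,.078),(76,.078),(86,.078),(95,.078),(104,.078),(112,.078)):
    r.servo_line(arc(d,rho),OR,speed=0.09); s=st()
r.wait(0.5)
snap('side','s5.png')
snap('top','t5.png')
```

```text
{'tcp_pos': [0.5085, 0.0194, 0.2941], 'contact_force': [0.3733, -0.0277, -1.5343], 'torque': [0.0089, -0.0815, 0.0091], 'opening': 0.0158, 'clock': 13.6}
{'tcp_pos': [0.5195, 0.0204, 0.3018], 'contact_force': [0.9658, -0.5493, -0.4388], 'torque': [0.0625, -0.1495, -0.0432], 'opening': 0.0156, 'clock': 13.9}
{'tcp_pos': [0.5312, 0.0215, 0.3085], 'contact_force': [-0.011, -0.5064, -1.2193], 'torque': [0.0469, -0.0577, 0.0478], 'opening': 0.0161, 'clock': 14.2}
{'tcp_pos': [0.5439, 0.0226, 0.313], 'contact_force': [-0.3632, 0.2035, -1.3421], 'torque': [0.0225, -0.1231, 0.0032], 'opening': 0.0157, 'clock': 14.5}
{'tcp_pos': [0.5572, 0.0238, 0.3153], 'contact_force': [-0.4528, -0.4005, -0.8181], 'torque': [0.0409, -0.1453, 0.0009], 'opening': 0.0155, 'clock': 14.8}
{'tcp_pos': [0.5693, 0.0249, 0.3153], 'contact_force': [-0.1827, -0.6094, -1.747], 'torque': [0.0181, -0.1489, 0.0101], 'opening': 0.0159, 'clock': 15.0833}
{'tcp_pos': [0.5814, 0.026, 0.3134], 'contact_force': [0.1608, 0.4057, -0.9889], 'torque': [0.0649, -0.1707, -0.0092], 'opening': 0.0156, 'clock': 15.3667}
{'tcp_pos': [0.5917, 0.027, 0.3102], 'contact_force': [-0.6042, 0.9245, -1.3521], 'torque': [0.0702, -0.1135, -0.0014], 'opening': 0.0155, 'clock': 15.6417}
```

View pics/s5.png

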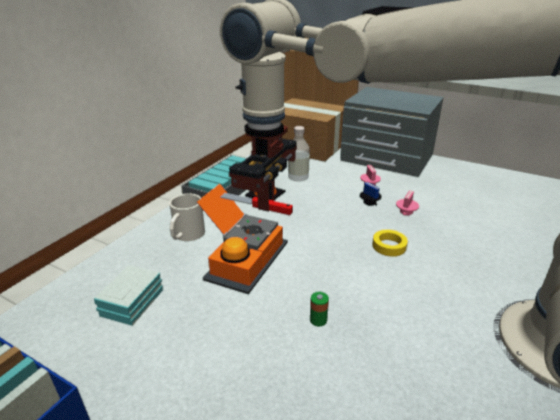

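View pics/t5.png

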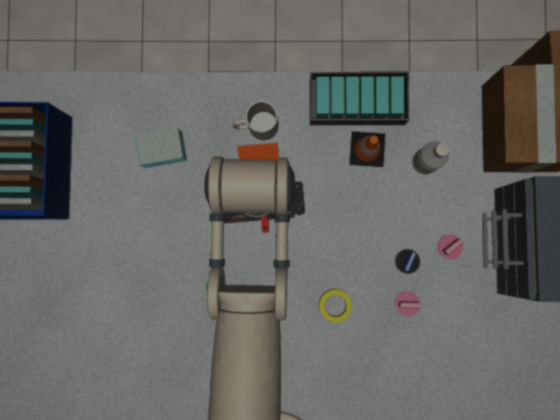

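Run:
```python
from h import *
p=r.sense()['tcp_pos']
q=[p[0]-0.05,p[1],0.38]
r.servo_line(q,OR,speed=0.2)
g=[0.4778,0.329]; O=[180,0,-176.5]
r.reach([*g,0.30],O)
r.servo_line([*g,0.20],O,speed=0.15); st()
z=.20
while z>0.1855:
    z=max(z-0.003,0.1855); r.servo_line([*g,z],O,speed=0.03); s=st()
    if s['contact_force'][2]>4: break
snap('side','s6.png')
r.let_go(); r.wait(.2)
r.servo_line([*g,0.26],O,speed=0.2)
s=st()
snap('side','s7.png')
```

```text
{'tcp_pos': [0.4783, 0.329, 0.2012], 'contact_force': [0.3364, -0.4974, -0.6255], 'torque': [0.1136, -0.0997, -0.0274], 'opening': 0.0158, 'clock': 18.85}
{'tcp_pos': [0.478, 0.3291, 0.1978], 'contact_force': [-0.1692, 0.3132, -0.3435], 'torque': [0.0683, -0.1111, -0.0192], 'opening': 0.0158, 'clock': 19.1}
{'tcp_pos': [0.4777, 0.329, 0.1938], 'contact_force': [0.068, -0.5596, -0.1173], 'torque': [0.0661, -0.193, 0.0315], 'opening': 0.0158, 'clock': 19.35}
{'tcp_pos': [0.4777, 0.329, 0.1906], 'contact_force': [-0.1728, -0.0018, -1.4621], 'torque': [0.0491, -0.1367, 0.04], 'opening': 0.0152, 'clock': 19.6}
{'tcp_pos': [0.4777, 0.329, 0.1876], 'contact_force': [-0.1509, -0.0698, -0.179], 'torque': [0.0866, -0.1095, -0.0206], 'opening': 0.0154, 'clock': 19.85}
{'tcp_pos': [0.4778, 0.329, 0.1855], 'contact_force': [0.4387, -0.3909, 0.1347], 'torque': [0.099, -0.1521, 0.0037], 'opening': 0.0159, 'clock': 20.1}
{'tcp_pos': [0.4778, 0.3289, 0.2596], 'contact_force': [0.4249, -0.6481, -1.0251], 'torque': [0.0831, -0.0628, 0.0277], 'opening': 0.0876, 'clock': 22.0583}
```

View pics/s7.png

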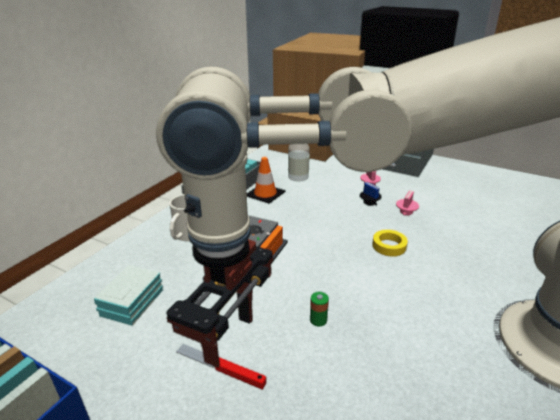

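Run:
```python
from h import *
import pickle
p=r.sense()['tcp_pos']
r.servo_line([p[0],p[1],0.40],speed=0.25)
g=[0.4695,-0.3155]; O=[180,0,156.7]
r.reach([*g,0.33],O); st('joints','orientation')
for n in('top','side'):
    s=snap(n,n+'8.png'); pickle.dump(s,open(n+'8.pkl','wb'))
    im=cv2.imread('pics/%s8.png'%n)
    x0,y0=proj(s,[[*lam(.0,.03),.065]])[0].astype(int)
    cv2.imwrite('pics/%s8z.png'%n,cv2.resize(im[y0-50:y0+50,x0-65:x0+65],None,fx=6,fy=6,interpolation=cv2.INTER_CUBIC)); print(x0-65,y0-50)
```

```text
{'tcp_pos': [0.47, -0.3148, 0.3302], 'contact_force': [0.4701, 0.722, 0.4015], 'torque': [0.1109, -0.168, 0.0076], 'opening': 0.0879, 'clock': 25.125, 'joints': [-37.2659, -0.2038, 83.6275, 0.0164, 96.5617, -104.0396], 'orientation': [179.9877, 0.0181, 156.7755]}
186 146
181 186
```

View pics/top8.png

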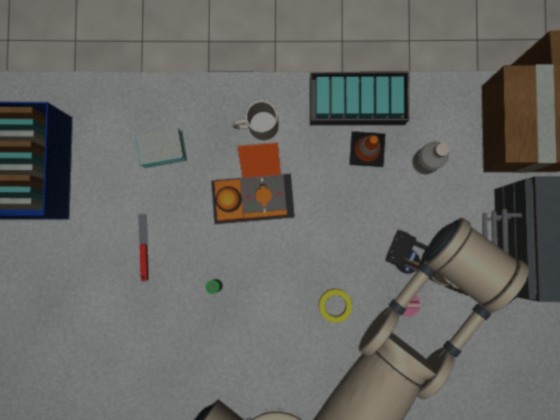

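View pics/top8z.png

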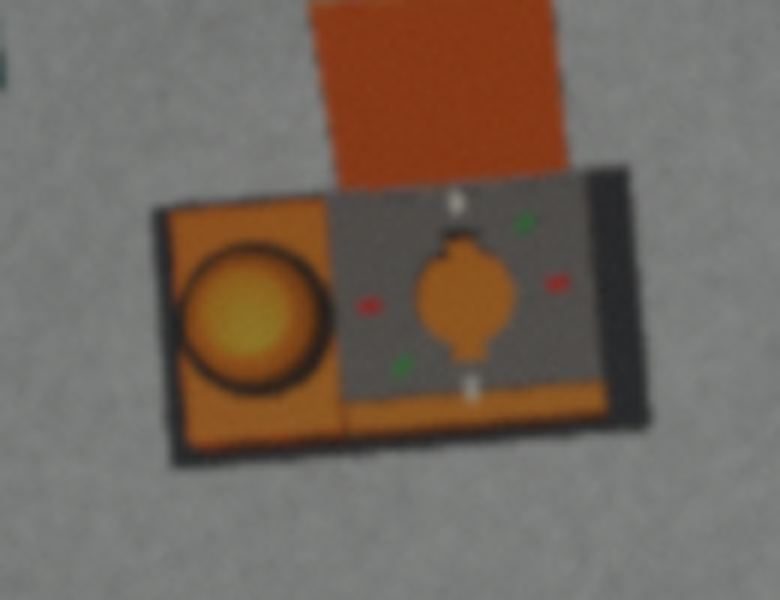

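View pics/side8z.png

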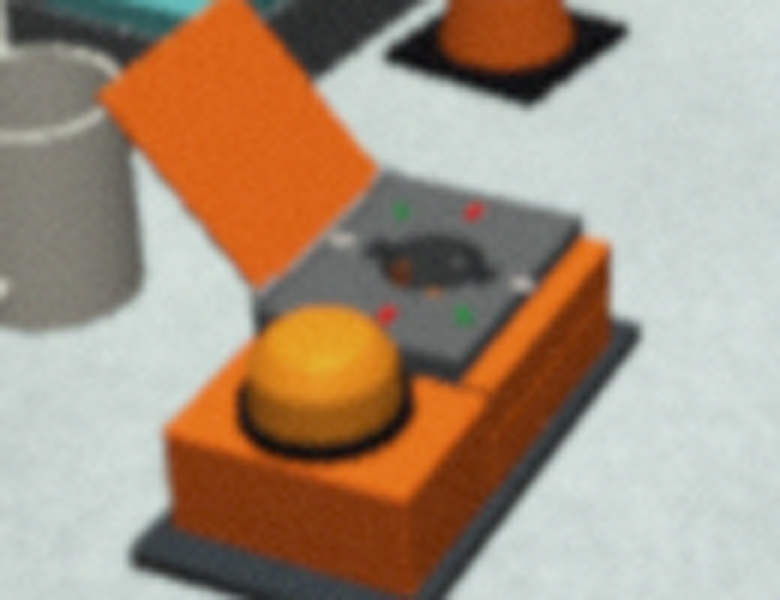

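View pics/side8.png

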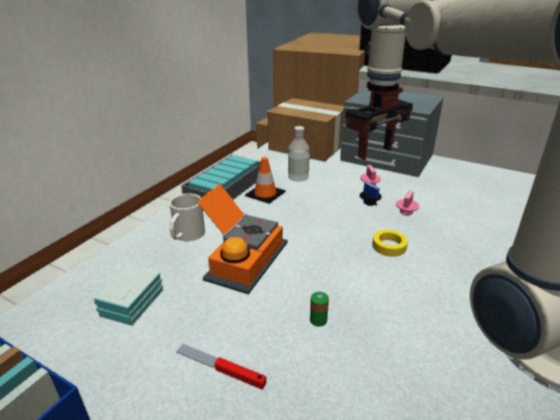

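Run:
```python
from h import *
import pickle
T=pickle.load(open('top8.pkl','rb'));S=pickle.load(open('side8.pkl','rb'))
for nm,s in(('top',T),('side',S)):
    h=hsv(s).astype(int);H,Sa,V=h[...,0],h[...,1],h[...,2]
    x0,y0=proj(s,[[*lam(0,0),.065]])[0]
    yy,xx=np.mgrid[:420,:560]; near=(np.hypot(xx-x0,yy-y0)<26)
    W=onz(s,np.c_[xx.ravel(),yy.ravel()],.065)[:,:2]; d=np.hypot(*(W-L0).T).reshape(420,560); ringm=(abs(d-.0375)<.008)
    bg=np.median(V[ringm])
    ms={'red':((H<8)|(H>172))&(Sa>110),'green':(H>40)&(H<80)&(Sa>60),'white':(Sa<45)&(V>bg+30)}
    for k,m in ms.items():
        c=[]
        for a,ce,bm in blobs(m&ringm,3):
            p=mpts(bm).astype(int); w=abs(V[p[:,1],p[:,0]]-bg)+1.0 if k=='white' else Sa[p[:,1],p[:,0]]*1.0
            ce=(p*w[:,None]).sum(0)/w.sum()
            X=onz(s,[ce],.065)[0][:2]; l=X-L0; c.append(X); print(nm,k,a,ce.round(1),X.round(4),'r',np.hypot(*l).round(4),'ang',np.degrees(np.arctan2(l@ey,l@ex)).round(1))
        if len(c)==2: v=c[1]-c[0]; print('  mid',((c[0]+c[1])/2).round(4),'dist',np.hypot(*v).round(4),'dir',np.degrees(np.arctan2(v[1],v[0])).round(1))
```

```text
top red 9 [278.4 192.7] [ 0.631  -0.0048] r 0.0353 ang -85.4
top red 8 [247.4 196.5] [0.6218 0.069 ] r 0.0392 ang 89.5
  mid [0.6264 0.0321] dist 0.0744 dir 97.1
top green 8 [272.9 182.8] [0.6546 0.0084] r 0.0367 ang -41.3
top green 8 [252.7 206.6] [0.5977 0.0562] r 0.0379 ang 131.0
  mid [0.6262 0.0323] dist 0.0743 dir 140.0
top white 6 [261.5 179.1] [0.6636 0.0357] r 0.0391 ang 3.2
top white 3 [264.3 209.7] [0.5903 0.0287] r 0.0347 ang 177.0
  mid [0.627  0.0322] dist 0.0736 dir -174.5
side red 5 [259.4 220.8] [ 0.6313 -0.0092] r 0.0397 ang -86.0
side red 10 [244.7 238.1] [0.6222 0.066 ] r 0.0361 ang 89.3
  mid [0.6268 0.0284] dist 0.0757 dir 96.9
side green 6 [247.5 220.9] [0.655  0.0045] r 0.0394 ang -45.6
side green 8 [257.8 238.1] [0.5975 0.0524] r 0.0355 ang 135.6
  mid [0.6262 0.0285] dist 0.0749 dir 140.2
side white 9 [237.2 225.4] [0.6648 0.0316] r 0.0398 ang -2.8
side white 6 [267.5 232.7] [0.59   0.0243] r 0.0354 ang -175.9
  mid [0.6274 0.028 ] dist 0.0751 dir -174.4
```

```bash
sed -i 's/^L0=.*/L0=np.array([0.6265,0.0302]);LY=5.2/;s/;LY=5.2;LY=5.2/;LY=5.2/' h.py; grep -n '^L0' h.py
python3 - <<'E'
from h import *
g=[0.4695,-0.3155]; O=[180,0,156.7]
r.servo_line([*g,0.24],O,speed=0.15)
r.servo_line([*g,0.2140],O,speed=0.05); st()
r.grab(30); r.wait(0.2); s=st()
p=s['tcp_pos']
r.servo_line([*g,0.30],O,speed=0.12); st('orientation')
snap('side','s9.png')
E
```

```text
28:L0=np.array([0.6265,0.0302]);LY=5.2
{'tcp_pos': [0.4695, -0.3155, 0.2139], 'contact_force': [-0.2583, 0.2011, -0.1041], 'torque': [-0.0003, -0.1379, 0.0489], 'opening': 0.0877, 'clock': 26.6417}
{'tcp_pos': [0.4695, -0.3155, 0.2139], 'contact_force': [-0.7632, 0.0137, 0.2372], 'torque': [-0.0118, -0.1073, -0.0387], 'opening': 0.014, 'clock': 27.9667}
{'tcp_pos': [0.4694, -0.3154, 0.299], 'contact_force': [-0.1171, -0.0251, -1.0467], 'torque': [0.0105, -0.1154, -0.023], 'opening': 0.0139, 'clock': 28.8333, 'orientation': [179.9777, -0.0866, 156.6995]}
```

View pics/s9.png

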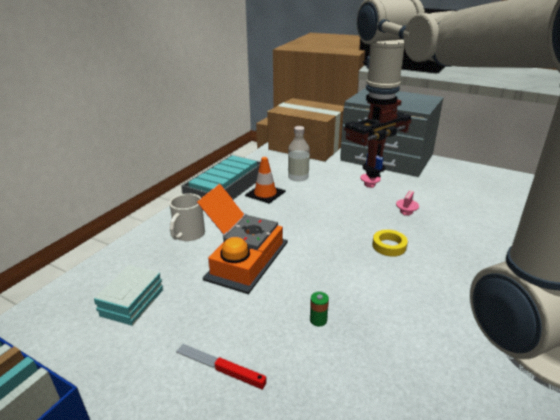

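Run:
```python
from h import *
import pickle
O=[180,0,LY+180-360]
r.servo_line([0.4695,-0.3155,0.37],speed=0.2)
r.reach([*L0,0.37],O)
r.servo_line([*L0,0.305],O,speed=0.12); r.wait(.3); st('orientation','joints')
for n in('top','side'):
    s=snap(n,n+'10.png'); pickle.dump(s,open(n+'10.pkl','wb'))
    im=cv2.imread('pics/%s10.png'%n)
    x0,y0=proj(s,[[*lam(.0,.0),.08]])[0].astype(int)
    cv2.imwrite('pics/%s10z.png'%n,cv2.resize(im[y0-50:y0+50,x0-65:x0+65],None,fx=6,fy=6,interpolation=cv2.INTER_CUBIC)); print(x0-65,y0-50)
```

```text
{'tcp_pos': [0.6266, 0.0302, 0.3059], 'contact_force': [0.7583, -0.0963, 0.2298], 'torque': [0.0559, -0.1673, -0.0106], 'opening': 0.0137, 'clock': 31.7917, 'orientation': [-179.9888, 0.0799, -174.7958], 'joints': [-0.3441, 9.5288, 75.8338, -0.0034, 94.5568, -95.5486]}
198 143
186 173
```

View pics/side10z.png

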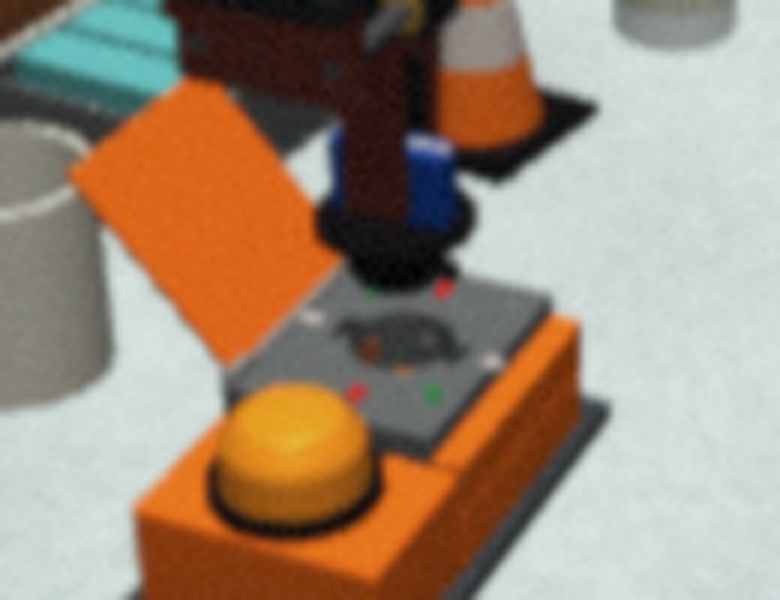

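View pics/top10z.png

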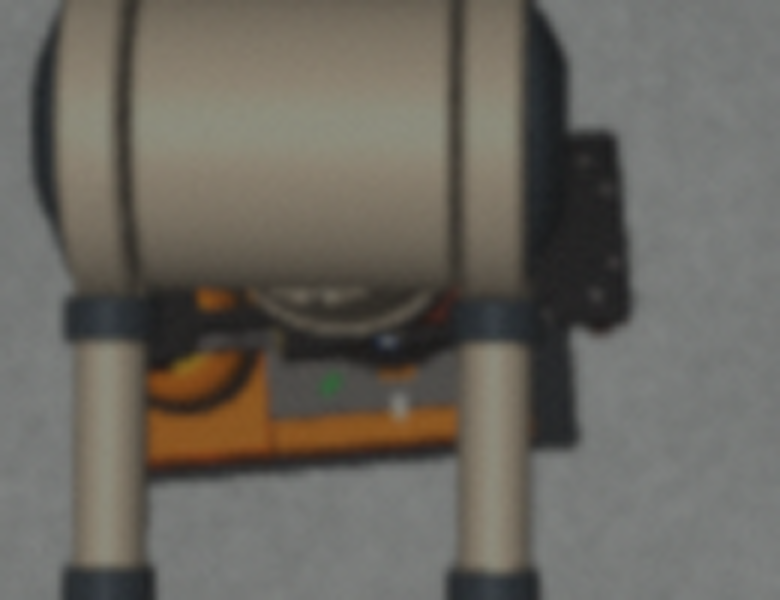

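Run:
```python
from h import *
import pickle
S=pickle.load(open('side10.pkl','rb'));T=pickle.load(open('top10.pkl','rb'))
h=hsv(S).astype(int); f=S['frame'].astype(int)
x0,y0=198,143
sub=h[150:195,240:290]; V=sub[...,2]; 
s=lambda u,v:((u+.5)/6-.5+198,(v+.5)/6-.5+143)
# predicted extents of the flange for cap at TCP
zt=.3059-.214
c=r.sense()['tcp_pos'][:2]
a=np.linspace(0,2*np.pi,720)
for z in(.022,.027):
    P=proj(S,np.c_[c[0]+.03*np.cos(a),c[1]+.03*np.sin(a),np.full(720,zt+z)]); print('pred flange',z,P.min(0).round(2),P.max(0).round(2))
P=proj(S,np.c_[c[0]+.018*np.cos(a),c[1]+.018*np.sin(a),np.full(720,zt+.012)]);print('pred plug',P.min(0).round(2),P.max(0).round(2))
print('meas L,R',s(315,218),s(477,217))
for row in range(176,184): print(row,V[row-150].tolist())
# marks
def pr(lx,ly): return proj(S,[[*lam(lx,ly),.065]])[0].round(2)
print('white pred',pr(.0375,0),pr(-.0375,0),'meas',s(313,317),s(492,360))
print('bar line pred ends', proj(S,[[*(c+ex*.023),zt+.057],[*(c-ex*.023),zt+.057]]).round(2))
```

```text
pred flange 0.022 [237.11 203.73] [264.96 217.9 ]
pred flange 0.027 [236.98 201.76] [264.91 215.87]
pred plug [242.92 210.36] [259.54 218.95]
meas L,R (250.08333333333334, 178.91666666666666) (277.0833333333333, 178.75)
176 [18, 18, 21, 23, 27, 34, 40, 43, 64, 76, 78, 68, 56, 64, 78, 76, 51, 22, 18, 33, 70, 104, 131, 144, 141, 147, 147, 148, 144, 140, 138, 135, 153, 202, 215, 213, 218, 216, 215, 218, 218, 218, 214, 214, 216, 216, 218, 204, 159, 130]
177 [30, 27, 27, 36, 36, 42, 42, 62, 72, 78, 65, 57, 56, 71, 79, 65, 37, 21, 32, 60, 100, 127, 137, 145, 143, 147, 145, 144, 141, 138, 141, 136, 143, 197, 212, 219, 215, 216, 216, 219, 217, 220, 216, 216, 217, 217, 217, 207, 172, 137]
178 [41, 41, 43, 38, 41, 46, 53, 67, 74, 67, 54, 46, 48, 54, 54, 43, 23, 25, 37, 73, 114, 136, 140, 141, 145, 147, 147, 145, 145, 143, 141, 131, 138, 182, 208, 216, 215, 215, 214, 215, 216, 218, 215, 218, 218, 219, 219, 215, 195, 163]
179 [52, 52, 46, 48, 42, 47, 49, 62, 64, 47, 38, 30, 38, 41, 38, 37, 29, 33, 49, 89, 119, 136, 142, 143, 146, 148, 146, 145, 142, 142, 139, 135, 136, 166, 204, 215, 214, 212, 2
[... 469 characters left out ...]
213, 212, 215, 213, 214, 217, 214, 217, 218, 221, 221, 215]
182 [44, 49, 47, 46, 49, 41, 41, 35, 35, 39, 44, 43, 44, 27, 24, 26, 35, 41, 51, 91, 126, 135, 140, 144, 144, 148, 145, 145, 145, 145, 141, 139, 137, 145, 175, 204, 210, 211, 214, 215, 218, 216, 216, 217, 214, 215, 215, 221, 221, 220]
183 [43, 41, 44, 52, 49, 51, 45, 42, 38, 40, 43, 45, 39, 27, 14, 18, 29, 38, 53, 89, 126, 141, 143, 147, 147, 148, 150, 149, 150, 147, 147, 148, 148, 154, 170, 198, 213, 211, 213, 215, 218, 216, 216, 219, 217, 215, 216, 219, 220, 221]
white pred [237.12 225.95] [267.24 233.35] meas (249.75, 195.41666666666666) (279.5833333333333, 202.58333333333334)
bar line pred ends [[240.82 194.32]
 [260.14 198.49]]
```

Run:
```python
from h import *
O=[180,0,LY-180]
for z in [.070,.066,.063,.060,.057,.054,.051,.048,.046,.0445]:
    r.servo_line([*L0,z+.214],O,speed=0.05); s=st()
    f=s['contact_force']
    if f[2]>8 or np.hypot(f[0],f[1])>10: print('contact');break
snap('side','s11.png')
```

```text
{'tcp_pos': [0.6265, 0.0302, 0.2836], 'contact_force': [0.251, -0.7771, 0.3207], 'torque': [0.0779, -0.1206, -0.0382], 'opening': 0.0137, 'clock': 32.4583}
{'tcp_pos': [0.6265, 0.0302, 0.2799], 'contact_force': [0.7671, -0.1213, -0.2637], 'torque': [0.1001, -0.139, -0.012], 'opening': 0.0139, 'clock': 32.7083}
{'tcp_pos': [0.6265, 0.0302, 0.2767], 'contact_force': [-0.4482, 0.0483, -0.5647], 'torque': [0.0128, -0.1385, 0.0085], 'opening': 0.0137, 'clock': 32.9583}
{'tcp_pos': [0.6266, 0.0304, 0.2749], 'contact_force': [-1.4497, 1.2736, 2.9308], 'torque': [0.2314, 0.0359, 0.0485], 'opening': 0.0139, 'clock': 33.2083}
{'tcp_pos': [0.6264, 0.0305, 0.2704], 'contact_force': [-0.4284, 2.6823, 0.2702], 'torque': [0.5004, 0.0875, 0.0319], 'opening': 0.014, 'clock': 33.4583}
{'tcp_pos': [0.6264, 0.0304, 0.2672], 'contact_force': [-1.1962, 3.0123, -2.1102], 'torque': [0.7405, 0.0535, 0.021], 'opening': 0.0141, 'clock': 33.7083}
{'tcp_pos': [0.6264, 0.0305, 0.2644], 'contact_force': [-1.5503, 4.5299, -0.3427], 'torque': [0.985, 0.1301, 0.034], 'opening': 0.0139, 'clock': 33.9583}
{'tcp_pos': [0.6264, 0.0305, 0.2618], 'contact_force': [-0.6251, 4.1285, 0.174], 'torque': [1.0003, 0.2655, -0.0034], 'opening': 0.0141, 'clock': 34.2083}
{'tcp_pos': [0.6264, 0.0305, 0.2601], 'contact_force': [-2.8615, 4.1121, 1.1259], 'torque': [1.0441, 0.3391, 0.0369], 'opening': 0.0139, 'clock': 34.4583}
{'tcp_pos': [0.6264, 0.0305, 0.2587], 'contact_force': [-3.0371, 5.0229, 1.928], 'torque': [0.9587, 0.3729, -0.0416], 'opening': 0.0136, 'clock': 34.7083}
```

View pics/s11.png

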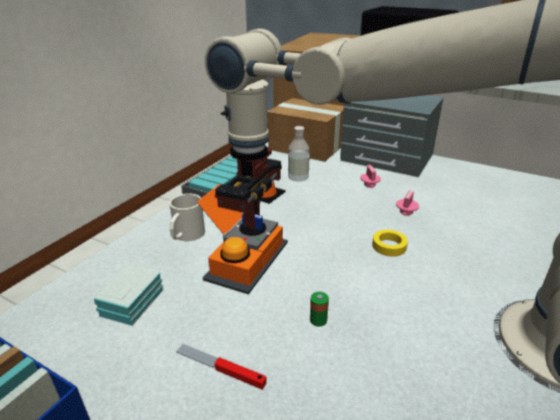

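Run:
```python
from h import *
O=[180,0,LY-180]
P=np.array([0.6262,0.0310])
r.servo_line([*P,.2585],O,speed=0.02); r.wait(.2); s=st()
f=s['contact_force']
for i in range(3):
    if abs(f[1])<1.8 and abs(f[0])<1.8: break
    P=P+np.clip(0.00015*f[:2],-.0006,.0006); r.servo_line([*P,.2585],O,speed=0.02); r.wait(.15); s=st(); f=s['contact_force']
for z in [.2575,.2565,.2558,.255,.2543]:
    r.servo_line([*P,z],O,speed=0.02); r.wait(.1); s=st()
    if s['contact_force'][2]>6: break
print(P)
```

```text
{'tcp_pos': [0.6262, 0.0308, 0.2585], 'contact_force': [-0.1121, 2.1304, 0.3857], 'torque': [0.4526, 0.1096, 0.058], 'opening': 0.0137, 'clock': 35.2083}
{'tcp_pos': [0.6262, 0.0311, 0.2583], 'contact_force': [-0.0642, -0.3137, -0.5893], 'torque': [0.0782, -0.1104, -0.0275], 'opening': 0.0138, 'clock': 35.6083}
{'tcp_pos': [0.6262, 0.0313, 0.2575], 'contact_force': [0.23, 0.4039, -1.508], 'torque': [0.0831, -0.1112, 0.0664], 'opening': 0.014, 'clock': 35.9583}
{'tcp_pos': [0.6263, 0.0313, 0.257], 'contact_force': [0.2659, -0.8403, 1.9283], 'torque': [0.0495, -0.1409, 0.0139], 'opening': 0.014, 'clock': 36.3083}
{'tcp_pos': [0.6263, 0.0313, 0.2569], 'contact_force': [-2.1816, -0.4254, 6.1186], 'torque': [0.0714, 0.1496, 0.0222], 'opening': 0.0138, 'clock': 36.6583}
[0.62618318 0.03131956]
```

Run:
```python
from h import *
P=np.array([0.6262,0.0313]); y0=LY-180
for d in (2,5,9):
    r.servo_line([*P,.2563],[180,0,y0-d],speed=0.03); s=st('orientation','joint_vel')
```

```text
{'tcp_pos': [0.6262, 0.0313, 0.2569], 'contact_force': [-1.4551, -0.4877, 4.6219], 'torque': [0.0944, 0.1353, -0.0639], 'opening': 0.0139, 'clock': 36.9083, 'orientation': [-179.9954, 0.036, -176.7625], 'joint_vel': [0.0902, 0.0718, -0.0168, 0.0128, 0.0607, -0.5008]}
{'tcp_pos': [0.6263, 0.0313, 0.2569], 'contact_force': [-0.3453, -0.5364, 4.9054], 'torque': [0.0856, 0.0097, -0.0911], 'opening': 0.0138, 'clock': 37.1583, 'orientation': [179.9985, 0.0551, -179.7728], 'joint_vel': [0.0583, -0.0957, 0.0628, 0.0242, -0.0479, -0.3976]}
{'tcp_pos': [0.6263, 0.0313, 0.2569], 'contact_force': [-0.0923, 0.8969, 4.5264], 'torque': [0.1058, 0.0171, -0.0382], 'opening': 0.0139, 'clock': 37.4083, 'orientation': [179.9881, 0.0637, 176.249], 'joint_vel': [-0.0061, 0.0031, 0.0169, -0.0115, -0.056, -0.6358]}
```

Run:
```python
from h import *
P=np.array([0.6262,0.0313]); y0=LY-180
for d in (13,17,21,25,29,33,37,41,45):
    r.servo_line([*P,.2563],[180,0,y0-d],speed=0.03); s=st('orientation')
    f=s['contact_force']
    if np.hypot(f[0],f[1])>3: P=P+np.clip(.00015*f[:2],-.0005,.0005)
    if np.hypot(f[0],f[1])>12: print('STOP'); break
r.wait(.4); st(); print(P)
import pickle
for n in('top','side'):
    s=snap(n,n+'12.png'); pickle.dump(s,open(n+'12.pkl','wb'))
    im=cv2.imread('pics/%s12.png'%n)
    x0,y0=proj(s,[[*lam(.0,.0),.08]])[0].astype(int)
    cv2.imwrite('pics/%s12z.png'%n,cv2.resize(im[y0-50:y0+50,x0-65:x0+65],None,fx=6,fy=6,interpolation=cv2.INTER_CUBIC)); print(n,x0-65,y0-50)
```

```text
{'tcp_pos': [0.6264, 0.0315, 0.2569], 'contact_force': [0.1018, 0.8522, 5.5965], 'torque': [0.2104, -0.0628, -0.0117], 'opening': 0.0138, 'clock': 37.6583, 'orientation': [179.9643, 0.0716, 172.3025]}
{'tcp_pos': [0.6264, 0.0316, 0.2569], 'contact_force': [-0.5122, 1.1569, 5.3934], 'torque': [0.231, -0.0587, -0.032], 'opening': 0.0138, 'clock': 37.9083, 'orientation': [179.9479, 0.0745, 168.3259]}
{'tcp_pos': [0.6264, 0.0316, 0.2569], 'contact_force': [0.002, 1.6329, 5.0603], 'torque': [0.2569, -0.1099, -0.0664], 'opening': 0.014, 'clock': 38.1583, 'orientation': [179.9467, 0.0723, 164.3234]}
{'tcp_pos': [0.6264, 0.0315, 0.2569], 'contact_force': [-1.0561, 0.6725, 5.1451], 'torque': [0.2275, -0.0919, -0.0741], 'opening': 0.014, 'clock': 38.4083, 'orientation': [179.9505, 0.068, 160.3238]}
{'tcp_pos': [0.6264, 0.0315, 0.2569], 'contact_force': [0.415, -0.3294, 5.3026], 'torque': [0.1659, -0.0443, -0.0346], 'opening': 0.014, 'clock': 38.6583, 'orientation': [179.9513, 0.0604, 156.3157]}
{'tcp_pos': [0.6264, 0.0314, 0.2569], 'contact_force': [-1.1123, 0.3116, 4.3732], 'torque': [0.1174,
[... 201 characters left out ...]
0.0817, -0.0309], 'opening': 0.0137, 'clock': 39.1583, 'orientation': [179.9614, 0.0549, 148.3135]}
{'tcp_pos': [0.6263, 0.0313, 0.2569], 'contact_force': [-0.2024, -0.5013, 4.4474], 'torque': [0.0357, 0.0407, 0.0188], 'opening': 0.0141, 'clock': 39.4083, 'orientation': [179.9666, 0.0492, 144.3072]}
{'tcp_pos': [0.6263, 0.0312, 0.2569], 'contact_force': [-0.7539, -1.0766, 5.2877], 'torque': [-0.0215, 0.0597, -0.0365], 'opening': 0.0143, 'clock': 39.6583, 'orientation': [179.9742, 0.045, 140.3037]}
{'tcp_pos': [0.6263, 0.0312, 0.2569], 'contact_force': [0.4224, -0.5394, 5.7722], 'torque': [-0.0568, 0.0915, -0.0385], 'opening': 0.0141, 'clock': 40.0583}
[0.6262 0.0313]
top 198 143
side 186 173
```

View pics/side12z.png

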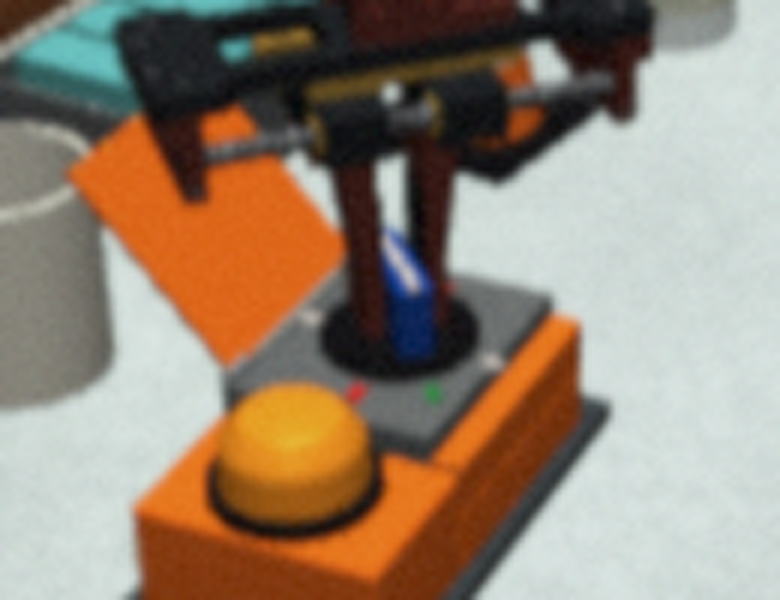

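View pics/top12z.png

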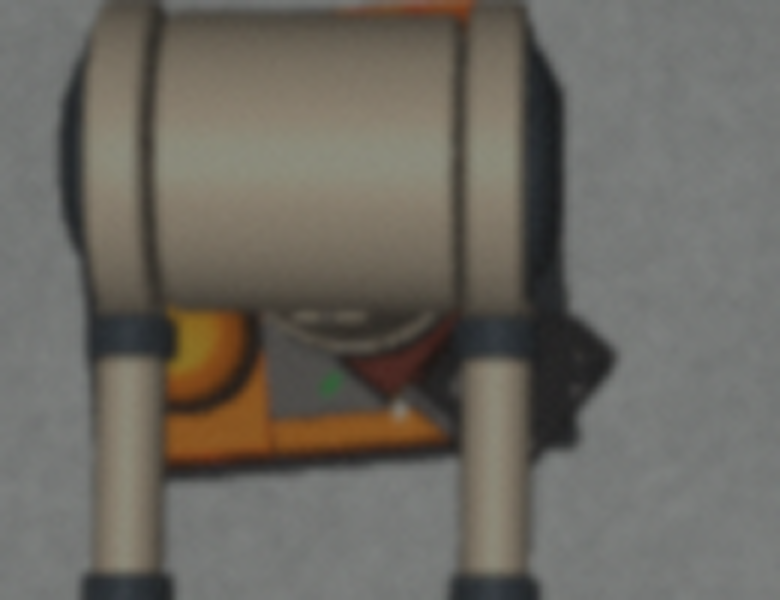

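View pics/side12.png

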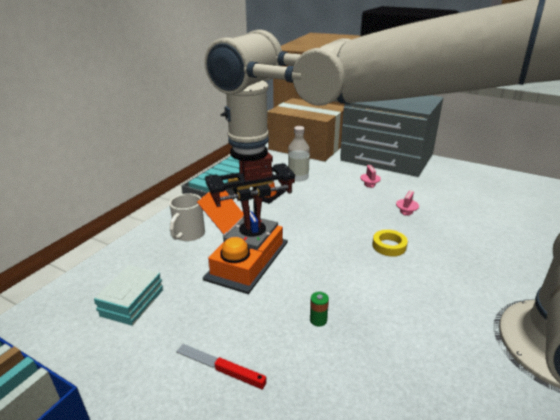

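Run:
```python
from h import *
import pickle
S=pickle.load(open('side12.pkl','rb'))
s=lambda u,v:((u+.5)/6-.5+186,(v+.5)/6-.5+173)
# line centroid fit on whitish pixels near the bar top
a=onz(S,[s(388,238),s(421,290)],.1)[:,:2]; v=a[0]-a[1]
print('bar line',a.round(4),'len',np.hypot(*v).round(4),'dir',np.degrees(np.arctan2(v[1],v[0])).round(1),'want',LY-45)
c=np.array([.6263,.0312])
for d in(35,45,55):
    u=np.radians(LY-d); e=np.array([np.cos(u),np.sin(u)])
    q=(proj(S,[[*(c+e*.023),.1],[*(c-e*.023),.1]])-[186,173]+.5)*6-.5; print(d,q.round(0).tolist())
st('orientation')
```

```text
bar line [[0.6374 0.0175]
 [0.6076 0.0423]] len 0.0388 dir -39.8 want -39.8
35 [[365.0, 235.0], [424.0, 291.0]]
45 [[375.0, 232.0], [413.0, 294.0]]
55 [[385.0, 231.0], [402.0, 296.0]]
{'tcp_pos': [0.6263, 0.0312, 0.2569], 'contact_force': [-1.1092, -0.5845, 5.9882], 'torque': [-0.0256, 0.0277, 0.0167], 'opening': 0.0136, 'clock': 40.1583, 'orientation': [179.9753, 0.0453, 140.326]}
```

Run:
```python
from h import *
S=r.snapshot('top'); h=hsv(S).astype(int); m=((h[...,0]<6)|(h[...,0]>174))&(h[...,1]>150)&(h[...,2]>80)
b=max(blobs(m[:, :190]),key=lambda b:b[0]); print('blade handle px',b[1], 'was 142.7 261.7')
r.hand_in()
```

```text
blade handle px [143.09693878 261.69387755] was 142.7 261.7
the job is handed in; nothing more can be done
```

I levered the cover open with the pry blade, laid the blade back flat, and seated and twisted the cap to the green mark. I handed the job in at about 40 s on the robot clock, still gripping the cap. There was no verdict on hand-in.

- **Cover:** the blade lifted it along an arc of the hinge until it fell back. It looked fully open in the last side picture.
- **Blade:** it lies flat on the table, with its handle within 0.4 px of its first position.
- **Cap seating:** it went in with up to 5 N of side load. I moved the hand about 1 mm towards +y to relieve it. The flange seated with the cap's origin about 43 mm above the lamp's, as specified.
- **Twist:** I turned it 45° clockwise. The hand was at yaw 140.3° against a target of 140.2°. The white line on the bar measured -39.8° in the side view, against a target of -39.8°. The squeeze is set to 30 N, with about 6 N pressing down and about 1 N sideways.
- **Other objects:** I saw none moved in the pictures, but did not measure them.

**Disagreements and weak checks:**
- The two cameras differed by about 4 mm in y on the socket axis. I used the average, then corrected by feel.
- The blade tip sat about 2.5 mm off its assumed place in the grip, which I measured and corrected before prying.
- The return spring's torque did not stand out from noise in the wrist reading, so the 45° rests on the hand angle and the picture.

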